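# Release the orange fuse carrier from the bench power unit

## Robot

A 7-joint arm with a two-finger parallel gripper is mounted at the origin on a cart in front of the work surface, level with it; the furniture and walls round the work are solid. World frame = base frame: x ahead of the robot, y to its left, z up, the work surface at z = 0. Lengths are in m, angles in rad, forces in N, time in s.
With the tool pointing down it reaches from about 0.425 to 0.825 m from the base axis. Payload 3.6 kg.
Tool frame: the origin (TCP) lies between the finger pads; the fingertips stand 17 mm ahead of it and the grasp point (between the pads) lies 2 mm behind it; z points along the fingers, y is the direction in which the jaws open and shut (so a half turn about z gives the same grasp; the last joint's range is limited). The gripper opens to 85 mm and grips with 20 to 120 N. Pads are 22 mm wide; open, the fingers measure 114 mm over their backs; the gripper's body (76 mm by 85 mm) begins 54 mm behind the grasp point. The pads swing forward as they close: fully open they stand 13 mm farther back than shut.
Start: joints at [1.127, 0.615, -0.013, 1.423, 0.008, 1.103, -0.04], TCP at [0.263, -0.594, 0.248] pointing down, gripper open.
Joint ranges: [-3.12, 3.12], [-0.3, 2.06], [-1.34, 1.32], [0.26, 2.42], [-1.36, 4.5], [0.01, 1.98], [-2.84, 2.84]. Speed limits (rad/s): [2.79, 2.79, 3.14, 3.14, 3.14, 3.14, 3.14].

## Interface

Orientations are given as a unit quaternion [x, y, z, w].
In Python, from station import sense, cams, close_job gives the robot as it stands.
- The arm moves only by the tool move_arm, never from a script. Its argument "targets" is text: rows parted by semicolons, each of 5 numbers parted by spaces: the closure in counts, from 0 (fully open) to 255 (shut), then the shift along the world's x, y, z in m, then the turn about the world's z in rad. A call has 1 to 5 rows; each row is the pose to reach, as a shift and turn from the pose measured when the call began; what a row does not reach only later rows make up. A row lasts 1/12 s, in which the tool goes at most 41.7 mm and 7.16 degrees, less where a joint would pass 70% of its speed; a pose out of reach is approached as far as the arm can. A call with a gripper value outside its range is refused whole. The fingers move at their own pace and stop on an object; "squeeze" is the grip in N (left out, the last holds). Time passes only in rows, so rows that repeat a pose let the fingers close. It gives the time, the measured TCP pose, the force and the opening at its end, in the units of the state.
- sense(): the state, without advancing time (a new reading comes with each control period).
- cams.camera(name): name is "scene" or "top" or "wrist"; returns the picture (480x640x3 uint8, red, green, blue); there is no depth.
- cams.calibration(name): a dict with "fx", "fy", "cx", "cy" (pixels), "k1" (the pictures are not rectified: a ray, as slopes to the right and down, at radius r is drawn at 1 + k1 r^2 times it, then the intrinsics apply), "extrinsics" (4x4, takes a point from world to camera coordinates). Camera axes: x right, y down, z forward; pixel columns grow to the right and rows downward; lengths in m; the calibration is good to about 2 mm. A picture is of the moment at which its call begins: read the wrist's pose just before it. calibration takes no time and is no camera call; for the wrist camera it gives the pose at the moment of the call.
- close_job(): hands the job in, once; it reports no verdict.
The state is a dict: "t": time; "joints": joint angles; "joint_velocities": joint speeds; "joint_torque": joint torques, N m; "tool_pos": TCP position; "tcp_rot": TCP orientation; "force": force on the tool from outside, world axes, zero at the start; "wrist_torque": the same for the moment, N m; "grip_width": opening from 0.0 (shut) to 1.0 (fully open).
Only numpy, scipy, OpenCV 4.12 (cv2) and the standard library are available. Lean on these libraries where they do the work, as an engineer would, in place of code of your own. Each camera call takes 0.05 s, during which the arm holds its last target. There are 200 camera calls.

## Task

The orange fuse carrier in the bench power unit has blown: pull the unit's tray out to its stop by its bar handle, pinch the carrier's two side catches together so that it unclips, and lift it straight up out of its socket. Finish with the program still holding it, upright, by the pinched catches, at least 10 cm above its socket. Leave the tray out and the blue carrier clipped in, and do not disturb the things around.

Things in the scene. Friction and masses are not known exactly. Their poses are not given: they have to be found in the camera images.
- unit: grey sheet-metal bench power unit, fixed to the table, 200 deep (x) x 270 wide (y) x 102 high. Origin: centre of its underside, on the table. Its open front with the tray faces its own -x (towards the robot); y is its left seen from the robot, z up. Turned up to about 0.25 rad about z. The tray slides out along -x.
- unit_tray (a joint): travel of the tray in m: 0 shut (start), 0.130 fully out at its stop. It stays where it is left; sliding friction about 2.5 N. The tray's black front panel is 266 wide, top edge 94 above the table and 6 in front of the housing when shut. The tray carries both carriers with it.
- tray_handle (a point): middle of the tray's steel bar handle: bar 10 diameter, 110 long along the unit's y, centre 88 above the table, 40 in front of the tray's front panel (clear gap of 35 behind the bar); two posts join it to the panel 50 left and right of its middle, so take it within 35 of the middle. Moves with the tray.
- tray_floor (a point): point on the tray's floor midway between the two sockets, 16 above the table; socket centres lie 56 left and right of it along the unit's y. Moves with the tray: shut, it is 35 in front of the unit's origin, out 165 (65 in front of the housing's front face). Tray side walls end 18 above its floor, 120 left and right.
- carrier_orange: fuse carrier with orange cap and catches, in the left or right socket (varies). Black body 34 (x) x 32 (y) x 74 high, cap 40 wide; about 0.2 kg. Origin: centre of its underside, on the tray floor; axes parallel to the unit's. A flat sprung catch, 24 wide (x), stands on its left and right (+y, -y) from 4 to 64 above the origin, outer faces 29 from the middle: 58 over both, 44 when fully pinched.
- orange_pinch (a point): midway between the orange catches, 50 above the carrier's origin: the best place to pinch, along the carrier's y. Hooks at the catches' feet (6 to 11 above the origin, reaching 34 out) sit under lips of the socket (lip top 19 above the tray floor, 30.5 to 40 out): keep fingertips above these. The carrier shifts sideways to centre itself while pinched, then lifts straight up.
- orange_catch_left (a joint): inward travel of the orange carrier's +y catch in m: 0 sprung out (hooked), free of its lip beyond 0.004, 0.007 fully pressed, at a stop. Takes about 3 N to start, 6 N fully.
- orange_catch_right (a joint): the same for its -y catch
- carrier_blue: the same carrier with blue cap and catches, in the other socket, 112 from the orange one (83 from the orange one's middle to the nearest blue catch face). Must stay clipped in. Origin as for the orange one.
- primer_tin: bystander: red paint tin, 78 diameter, 78 high, to the left of the unit; origin at the centre of its underside
- sanding_block: bystander: dark sanding block, 62 x 110 x 45 high, to the left; origin at the centre of its underside
- insulating_tape: bystander: roll of black tape, 58 diameter, 19 high, to the right; origin at the centre of its underside

How it is judged:
On the way, in this order (a step that is already met when the one before it is completed fails the run):
1. the tray is out at its stop with the orange carrier still clipped in (value of joint unit_tray above 0.122 m and z of carrier_orange in the frame of tray_floor below 0.006 m), for 0.2 s.
2. both orange catches are pinched in by the fingers while the carrier is still in its socket (value of joint each of orange_catch_left, orange_catch_right above 0.0035 m and contact force between the fingers and carrier_orange above 1 N and z of carrier_orange in the frame of tray_floor below 0.01 m), for 0.05 s.
At the end, for the whole second after the job is handed in: Orange carrier held still by the fingers, both catches pressed in over 3.5 mm, underside over 90 mm above the tray floor, within 0.3 rad of upright, not touching the unit; tray still out (over 110 of 130 mm); blue carrier in its socket (raised under 6 mm) (z of carrier_orange in the frame of tray_floor above 0.09 m and angle between carrier_orange's own z axis and vertical below 0.3 rad and linear speed of carrier_orange below 0.03 m/s and value of joint each of orange_catch_left, orange_catch_right above 0.0035 m and contact force between the fingers and carrier_orange above 1 N and contact force between carrier_orange and unit below 0.1 N and value of joint unit_tray above 0.11 m and z of carrier_blue in the frame of tray_floor below 0.006 m); the arm keeps its last pose, push and grip.
It fails at once if the blue carrier is pulled out of its socket (z of carrier_blue in the frame of tray_floor above 0.008 m).
It fails at once if a bystander is shifted more than 30 mm (distance of any of primer_tin, sanding_block, insulating_tape from where it was at the start of the episode above 0.03 m).
It also fails if it takes over 54 s, if anything falls off the work surface, if the arm or the gripper's body presses on something with over 40 N, if the wrist force passes 120 N, or if a joint passes its speed limit or range.

## Working session

There is one attempt and no reset: what is moved stays moved. The work goes in short steps, Python scripts to look and compute and a tool call to move; the robot and the scene stay as the last step left them, time stands still between calls to the robot, and variables do not carry over. Pictures are saved under pics/ and viewed, on a budget of 10 in all, crops included, one or two more only if the job needs it, and the job is handed in when it is done.

Besides the shell and the picture viewer there is one more tool, called after ">>>" as name(argument=value, ...) on one line, values as JSON. move_arm: Moves the arm, as the interface text tells. Its arguments: {"type":"object","properties":{"targets":{"type":"string"},"squeeze":{"type":"number"}},"required":["targets"]}

```bash
mkdir -p pics; cat > h.py <<'E'
import numpy as np, cv2
from station import sense, cams
def snap(n,f):
    c=cams.calibration(n); im=cams.camera(n); cv2.imwrite('pics/'+f,cv2.cvtColor(im,cv2.COLOR_RGB2BGR)); np.save('pics/'+f+'.npy',c,allow_pickle=True); return im,c
def load(f): return np.load('pics/'+f+'.npy',allow_pickle=True).item()
def ray(c,u,v):
    xd,yd=(u-c['cx'])/c['fx'],(v-c['cy'])/c['fy']; x,y=xd,yd
    for _ in range(20):
        s=1+c['k1']*(x*x+y*y); x,y=xd/s,yd/s
    E=np.array(c['extrinsics']); R=E[:3,:3]; return -R.T@E[:3,3], R.T@np.array([x,y,1])
def atz(c,u,v,z):
    o,d=ray(c,u,v); return o+d*(z-o[2])/d[2]
def proj(c,p):
    E=np.array(c['extrinsics']); q=E[:3,:3]@np.array(p)+E[:3,3]; x,y=q[:2]/q[2]; s=1+c['k1']*(x*x+y*y)
    return np.array([c['fx']*x*s+c['cx'],c['fy']*y*s+c['cy']])
E
python3 - <<'E'
from h import *
snap('top','top0.png');snap('scene','scene0.png')
for n in('top','scene'):
    c=load(n+'0.png'); print(ray(c,320,240))
print(sense())
E
```

```text
(array([ 0.38483472, -0.02442709,  1.23232404]), array([ 0.19627628,  0.00157556, -0.98059156]))
(array([-0.27899155,  0.44273904,  1.04337851]), array([ 0.63302514, -0.33181782, -0.69950908]))
{'t': 0.1, 'joints': array([ 1.12752826,  0.61583627, -0.01260331,  1.42474538,  0.00809108,
        1.10340941, -0.04041001]), 'joint_velocities': array([ 0.00055659, -0.00089056, -0.00110916, -0.00463314,  0.00097079,
       -0.0014854 , -0.00071705]), 'joint_torque': array([ 1.28758082e-03, -4.70387578e+01,  2.60317521e-01, -1.71572095e+01,
        1.01408036e-02,  5.86390437e-03,  9.84143583e-06]), 'tool_pos': array([ 0.2628673 , -0.59376182,  0.24724282]), 'tcp_rot': array([ 9.78361617e-01,  2.06898932e-01, -2.57369557e-04, -1.14565024e-03]), 'force': array([-0.35492384, -0.18782624,  0.07975225]), 'wrist_torque': array([ 0.05157801, -0.04723325,  0.04404101]), 'grip_width': 1.0016245299692934}
```

View pics/top0.png

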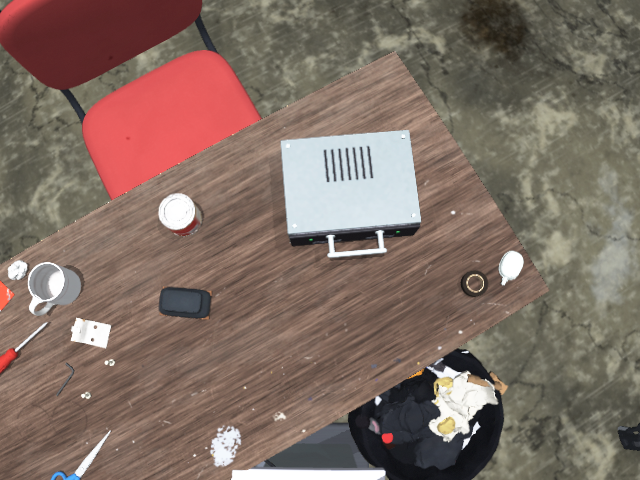

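View pics/scene0.png

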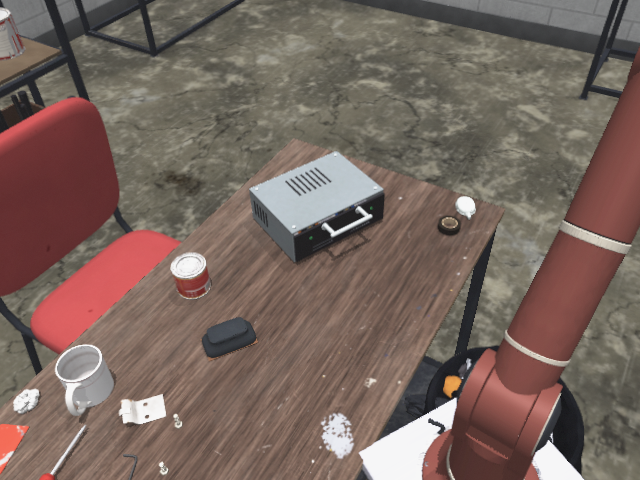

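The top view shows the housing's top corners at about (281,141), (410,131), (419,216) and (288,235). The bar runs from about (329,255) to (386,251). The tin is left and the tape right, both well clear. The arm is out of view.

```bash
python3 - <<'E'
from h import *
c=load('top0.png')
P=[atz(c,*p,.102) for p in [(281,141),(410,131),(419,216),(288,235)]]
for p in P: print(p)
a=atz(c,329,255,.088);b=atz(c,386,251,.088);print(a,b,(a+b)/2,np.linalg.norm(a-b))
d=a-b;print('yaw bar',np.arctan2(-d[0],d[1]))
for i,j in((0,1),(3,2)):
    d=P[i]-P[j];print('yaw',np.arctan2(-d[0],d[1]),np.linalg.norm(d))
for i,j in((0,3),(1,2)):
    d=P[i]-P[j];print('yaw',np.arctan2(d[1],d[0]),np.linalg.norm(d))
print(np.mean(P,0))
im=cv2.imread('pics/top0.png')[120:270,265:435]
cv2.imwrite('pics/c1.png',cv2.resize(im,None,fx=4.5,fy=4,interpolation=cv2.INTER_CUBIC))
from scipy.spatial.transform import Rotation as R
s=sense();print(R.from_quat(s['tcp_rot']).as_matrix().round(3))
cw=cams.calibration('wrist');o,d=ray(cw,320,240);print(o-s['tool_pos'],d)
E
```

```text
[0.81969627 0.05968745 0.102     ]
[ 0.84458996 -0.20907035  0.102     ]
[ 0.66174325 -0.22174833  0.102     ]
[0.62078406 0.04120232 0.102     ]
[ 0.58339258 -0.04081815  0.088     ] [ 0.59226197 -0.15530404  0.088     ] [ 0.58782728 -0.0980611   0.088     ] 0.11482894096999657
yaw bar 0.0773169949771367
yaw 0.09236146303061786 0.26990822595005287
yaw 0.15452581730674225 0.26612159473207087
yaw 0.09266492695580061 0.1997692913435543
yaw 0.06922587726127527 0.18328570812166511
[ 0.73670339 -0.08248223  0.102     ]
[[ 0.914  0.405 -0.001]
 [ 0.405 -0.914  0.002]
 [-0.    -0.002 -1.   ]]
[0.07262586 0.03226776 0.1246174 ] [-0.26704985 -0.12780815 -0.95535325]
```

View pics/c1.png

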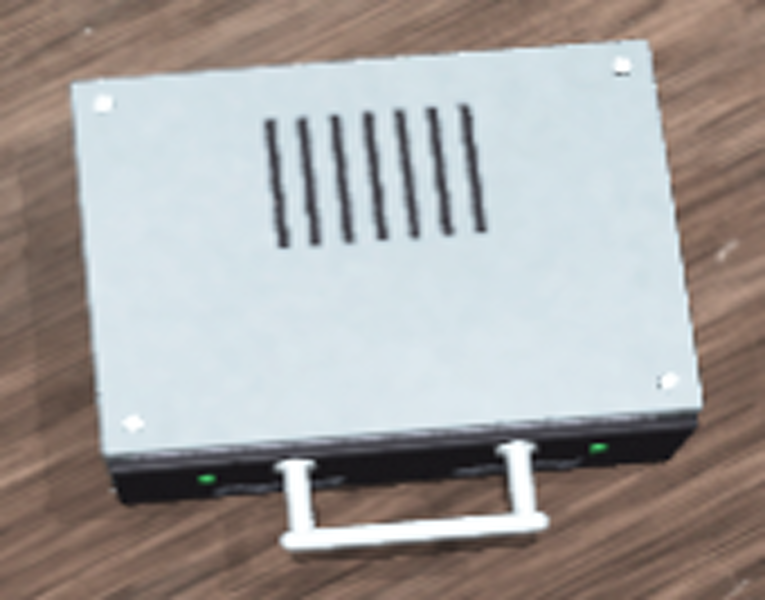

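The crop gives bar ends of about (328,255) and (387,250), so yaw is about 0.09. The bar middle is near (0.588, -0.098). That puts the unit origin at (0.733, -0.085), against a corner mean of (0.737, -0.082), so the two agree. Next I move above the bar.

>>> move_arm(targets="150 0.325 0.496 -0.02 1.244;150 0.325 0.496 -0.02 1.244;150 0.325 0.496 -0.02 1.244;150 0.325 0.496 -0.02 1.244;150 0.325 0.496 -0.02 1.244", squeeze=60)

```text
t: 0.52
tool_pos: [0.3776, -0.4181, 0.2405]
tcp_rot: [0.866, 0.5, -0.001, -0.001]
force: [0.4, -0.2, 0.0]
grip_width: 0.417
```

>>> move_arm(targets="150 0.21 0.32 -0.01 0.614;150 0.21 0.32 -0.01 0.614;150 0.21 0.32 -0.01 0.614;150 0.21 0.32 -0.01 0.614;150 0.21 0.32 -0.01 0.614")

```text
t: 0.93
tool_pos: [0.4915, -0.244, 0.2351]
tcp_rot: [0.672, 0.74, -0.001, -0.001]
force: [0.4, -0.6, -0.2]
grip_width: 0.412
```

>>> move_arm(targets="150 0.095 0.145 -0.01 0;150 0.095 0.145 -0.01 0;150 0.095 0.145 -0.01 0;150 0.095 0.145 -0.01 0;150 0.095 0.145 -0.01 0")

```text
t: 1.35
tool_pos: [0.5894, -0.0888, 0.2246]
tcp_rot: [0.668, 0.744, 0.003, -0.002]
force: [-0.6, 1.3, 0.1]
grip_width: 0.408
```

```bash
python3 - <<'E'
from h import *
from scipy.spatial.transform import Rotation as R
s=sense();print(s['tool_pos'],R.from_quat(s['tcp_rot']).as_matrix().round(3).tolist(),s['grip_width'],s['t'])
im,c=snap('wrist','w0.png');print(proj(c,[.588,-.098,.088]))
E
```

```text
[ 0.58941552 -0.08880489  0.22463225] [[-0.108, 0.994, -0.0], [0.994, 0.108, 0.007], [0.007, 0.001, -1.0]] 0.40807221578649927 1.35
[312.97188046 251.7944306 ]
```

View pics/w0.png

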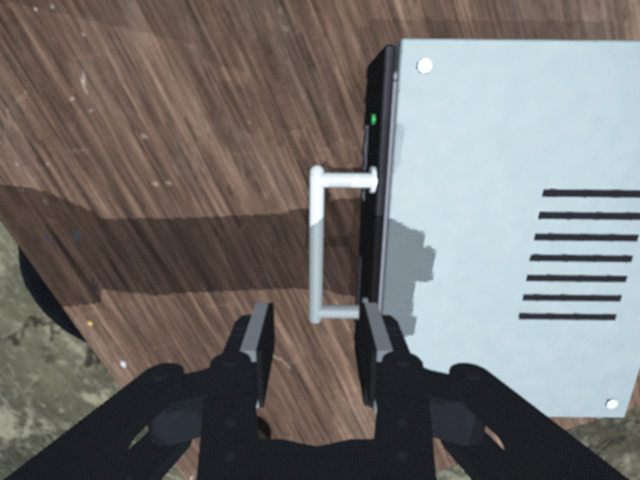

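The wrist view shows the bar from (318,172) to (316,319), vertical in the picture, so it lines up with the tool. The fingers straddle it in column.

```bash
python3 - <<'E'
from h import *
c=load('w0.png')
a=atz(c,318,172,.09);b=atz(c,316,319,.09);m=(a+b)/2;d=a-b
print(a,b,m,np.linalg.norm(d),np.arctan2(-d[0],d[1]))
a=atz(c,400,39,.102);b=atz(c,381,417,.102);d=a-b;print(a,b,np.arctan2(-d[0],d[1]))
a=atz(c,425,65,.102);b=atz(c,612,404,.102);print(a,b)
print(sense()['tool_pos'])
E
```

```text
[ 0.58527162 -0.04055467  0.09      ] [ 0.59599058 -0.15081519  0.09      ] [ 0.5906311  -0.09568493  0.09      ] 0.1107803153517795 0.09691035901298922
[0.62397132 0.04185631 0.102     ] [ 0.65617509 -0.22531781  0.102     ] 0.11995607335937307
[0.64110839 0.02990158 0.102     ] [ 0.83380938 -0.19288783  0.102     ]
[ 0.58886388 -0.0903637   0.22450009]
```

>>> move_arm(targets="150 0.001 -0.006 -0.035 0;150 0.001 -0.006 -0.07 0;150 0.001 -0.006 -0.105 0;150 0.001 -0.006 -0.138 0;150 0.001 -0.006 -0.138 0")

```text
t: 1.82
tool_pos: [0.5841, -0.0974, 0.0796]
tcp_rot: [0.668, 0.744, -0.003, -0.008]
force: [-1.4, -0.3, -0.8]
grip_width: 0.414
```

>>> move_arm(targets="150 0 0 0 0;255 0 0 0 0;255 0 0 0 0;255 0 0 0 0;255 0 0 0 0")

```text
t: 2.23
tool_pos: [0.5863, -0.0978, 0.0819]
tcp_rot: [0.668, 0.744, -0.001, -0.006]
force: [3.1, -0.1, 1.5]
grip_width: 0.094
```

Width 0.094 (about 8 mm): the bar is held. Now the pull.

>>> move_arm(targets="255 -0.015 -0.0015 0.002 0;255 -0.035 -0.0035 0.002 0;255 -0.055 -0.0055 0.002 0;255 -0.075 -0.008 0.002 0;255 -0.095 -0.01 0.002 0")

```text
t: 2.65
tool_pos: [0.4895, -0.1073, 0.082]
tcp_rot: [0.669, 0.744, -0.001, -0.007]
force: [3.7, -0.2, -22.9]
grip_width: 0.095
```

>>> move_arm(targets="255 -0.012 -0.001 -0.001 0;255 -0.022 -0.002 -0.001 0;255 -0.03 -0.003 -0.001 0;255 -0.035 -0.0035 -0.001 0;255 -0.035 -0.0035 -0.001 0")

```text
t: 3.07
tool_pos: [0.4608, -0.1101, 0.0819]
tcp_rot: [0.668, 0.744, 0.004, -0.002]
force: [10.2, 0.6, -12.8]
grip_width: 0.091
```

>>> move_arm(targets="255 -0.01 -0.001 -0.001 0;255 -0.012 -0.001 -0.001 0;255 -0.012 -0.001 -0.001 0")

```text
t: 3.32
tool_pos: [0.4608, -0.1101, 0.082]
tcp_rot: [0.668, 0.744, 0.014, 0.007]
force: [20.4, 1.8, -23.2]
grip_width: 0.092
```

```bash
python3 - <<'E'
from h import *
s=sense();print(s['tool_pos'],s['force'],s['grip_width'],s['t'])
snap('top','top1.png')
im=cv2.imread('pics/top1.png')[110:320,260:440]
cv2.imwrite('pics/c2.png',cv2.resize(im,None,fx=2.8,fy=2.8,interpolation=cv2.INTER_CUBIC))
E
```

```text
[ 0.460798   -0.11005595  0.08201382] [ 20.42902057   1.79741922 -23.22916115] 0.09174029601150392 3.3167
```

View pics/c2.png

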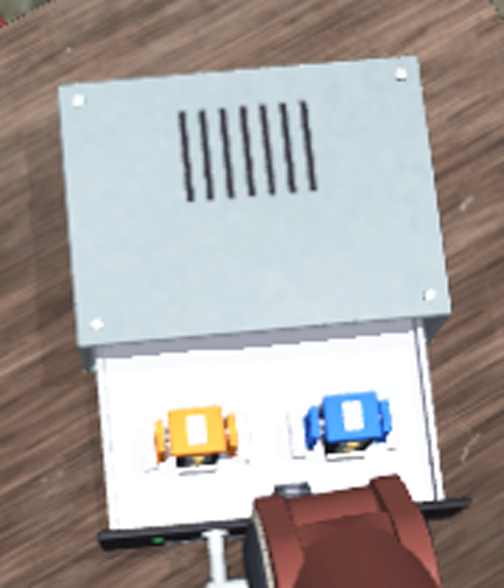

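The tray is at its stop (force rises with no movement). Orange is in the left socket with its cap centre near (330,263.5); blue is on the right, near (386,258). I'll release the bar and rise.

>>> move_arm(targets="255 0 0 0 0;150 0 0 0 0;150 0 0 0 0;150 0 0 0 0;150 0 0 0.03 0")

```text
t: 3.78
tool_pos: [0.457, -0.1097, 0.109]
tcp_rot: [0.667, 0.745, 0.011, 0.002]
force: [0.5, 0.4, -0.1]
grip_width: 0.411
```

```bash
python3 - <<'E'
from h import *
c=load('top1.png')
f=lambda u,v,z:atz(c,260+u/2.8,110+v/2.8,z)
a=f(196,430,.09);b=f(351,418,.09);print(a,b,np.linalg.norm(a-b),np.arctan2(-(a-b)[0],(a-b)[1]))
y=.105;ux=np.array([np.cos(y),np.sin(y)]);uy=np.array([-ux[1],ux[0]])
for bar in((.4608,-.110),(.590-.130*ux[0],-.0965-.13*ux[1])):
    fl=np.array(bar)+(.04+.006+.1+.13-.165)*ux; print('floor',fl,'orange',fl+.056*uy)
s=sense();print(s['tool_pos'],s['force'],s['grip_width'],s['t'])
E
```

```text
[ 0.56572932 -0.04285356  0.09      ] [ 0.57505803 -0.15353326  0.09      ] 0.11107213679355342 0.0840868861773615
floor [ 0.57118867 -0.0983664 ] orange [ 0.56531947 -0.04267482]
floor [ 0.57110464 -0.09849134] orange [ 0.56523544 -0.04279975]
[ 0.45696721 -0.10966261  0.1089956 ] [ 0.50301527  0.44752129 -0.08206016] 0.4113273474292855 3.7833
```

>>> move_arm(targets="150 0 0 0.04 0;150 0 0 0.08 0;100 0.02 0.012 0.11 -0.12;50 0.045 0.028 0.12 -0.24;0 0.07 0.042 0.12 -0.36")

```text
t: 4.2
tool_pos: [0.5287, -0.0678, 0.2335]
tcp_rot: [0.792, 0.61, 0.013, 0.007]
force: [0.1, 0.7, -0.8]
grip_width: 0.82
```

```bash
cat > st.py <<'E'
from h import *
from scipy.spatial.transform import Rotation as R
import sys
s=sense();M=R.from_quat(s['tcp_rot']).as_matrix();p=s['tool_pos'];a=np.arctan2(M[1,1],M[0,1])
print(p,'yaw tooly',a,'tilt',M[:2,2],'grip',s['grip_width'],'t',s['t'],'F',s['force'])
print('to orange',np.array([.5655,-.0428])-p[:2],'turn',.105-np.pi/2-a)
E
python3 st.py
```

```text
[ 0.52867515 -0.06781543  0.23351001] yaw tooly -0.25903036048207473 tilt [0.02898941 0.0048989 ] grip 0.8196919432444373 t 4.2 F [ 0.12408746  0.74179533 -0.82812153]
to orange [0.03682485 0.02501543] turn -1.2067659663128218
```

>>> move_arm(targets="0 0.037 0.025 0 -0.6;0 0.037 0.025 0 -0.6;0 0.037 0.025 0 -0.6;0 0.037 0.025 0 -0.6;0 0.037 0.025 0 -0.6")

```text
t: 4.62
tool_pos: [0.5647, -0.0425, 0.2337]
tcp_rot: [0.938, 0.346, 0.01, 0.01]
force: [-0.0, 0.1, 0.1]
grip_width: 1.0
```

>>> move_arm(targets="0 0 0 0 -0.6;0 0 0 0 -0.6;0 0 0 0 -0.6;0 0 0 0 -0.6;0 0 0 0 -0.6")

```text
t: 5.03
tool_pos: [0.5637, -0.0424, 0.234]
tcp_rot: [0.999, 0.051, 0.006, 0.013]
force: [0.5, 0.4, 0.1]
grip_width: 1.001
```

```bash
python3 st.py; python3 - <<'E'
from h import *
im,c=snap('wrist','w1.png');print(proj(c,[.5655,-.0428,.09]))
E
```

```text
[ 0.56369569 -0.04241927  0.2339525 ] yaw tooly -1.4698019662237414 tilt [ 0.01262429 -0.02484751] grip 1.0010111472243783 t 5.0333 F [0.51210542 0.40268498 0.12750986]
to orange [ 0.00180431 -0.00038073] turn 0.004005639428844798
[311.95536922 234.63393064]
```

View pics/w1.png

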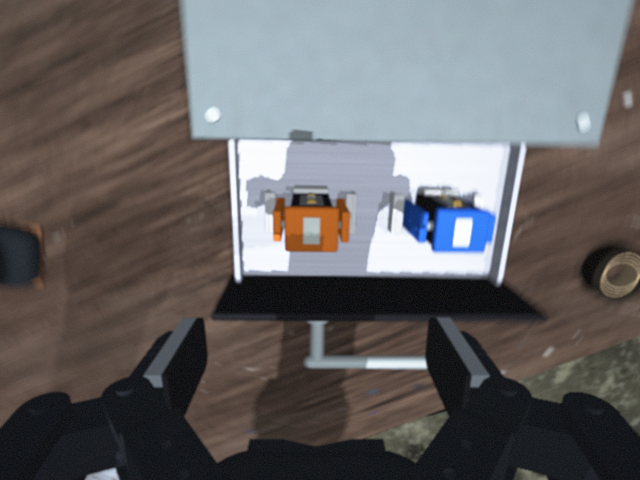

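The orange cap centre is at about (312.5,231), against a predicted (312,234.6), so it agrees within about 2 mm. The catches sit at columns 278 and 346, symmetric, and blue is clear of the fingers. Going down.

>>> move_arm(targets="0 0.002 0 -0.035 0;0 0.002 0 -0.07 0;0 0.002 0 -0.1 0;0 0.002 0 -0.11 0;0 0.002 0 -0.11 0")

```text
t: 5.5
tool_pos: [0.5634, -0.042, 0.1216]
tcp_rot: [0.999, 0.05, 0.002, 0.012]
force: [-0.7, -0.0, -0.3]
grip_width: 0.999
```

```bash
python3 st.py; python3 - <<'E'
from h import *
im,c=snap('wrist','w2.png');print(proj(c,[.5655,-.0428,.09]))
E
```

```text
[ 0.56341449 -0.04203044  0.12159692] yaw tooly -1.47039936740406 tilt [ 0.00591112 -0.0244449 ] grip 0.9985006910338553 t 5.5 F [-0.69154829 -0.04041368 -0.31980759]
to orange [ 0.00208551 -0.00076956] turn 0.0046030406091635
[316.93261978 301.34357384]
```

View pics/w2.png

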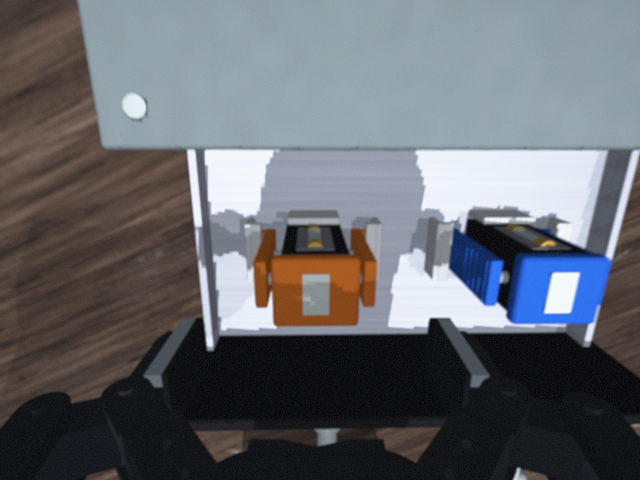

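Cap top spans columns 275–356 and rows 255–324, so its centre is near (315.5,290). I'll solve for both height and x.

```bash
python3 - <<'E'
from h import *
c=load('w2.png'); c1=load('w1.png')
for z in(.09,.094,.098,.102):
    a,b=atz(c,275,290,z),atz(c,356,290,z); print(z,atz(c,315.5,290,z),np.linalg.norm(a-b),atz(c,315.5,255,z)[0],atz(c,315.5,324,z)[0],'catch',atz(c,256,265,.08),atz(c,375,265,.08), 'w1',atz(c1,312.5,235,z))
E
```

```text
0.09 [ 0.57102065 -0.04159095  0.09      ] 0.03632567047295172 0.5875538472591388 0.5539611430477724 catch [ 0.57666135 -0.01346447  0.08      ] [ 0.58172789 -0.06878764  0.08      ] w1 [ 0.56525953 -0.04322582  0.09      ]
0.094 [ 0.57282472 -0.04131233  0.094     ] 0.035396962288155656 0.5889352300906837 0.5562013625902257 catch [ 0.57666135 -0.01346447  0.08      ] [ 0.58172789 -0.06878764  0.08      ] w1 [ 0.56638452 -0.04304372  0.094     ]
0.098 [ 0.57462879 -0.04103372  0.098     ] 0.03446825410335961 0.5903166129222286 0.5584415821326788 catch [ 0.57666135 -0.01346447  0.08      ] [ 0.58172789 -0.06878764  0.08      ] w1 [ 0.56750951 -0.04286162  0.098     ]
0.102 [ 0.57643287 -0.0407551   0.102     ] 0.033539545918563556 0.5916979957537735 0.560681801675132 catch [ 0.57666135 -0.01346447  0.08      ] [ 0.58172789 -0.06878764  0.08      ] w1 [ 0.5686345  -0.04267952  0.102     ]
```

Estimates of x run from 0.565 to 0.571, so I'll take 0.567; the pads and catches tolerate that. y is -0.0425.

>>> move_arm(targets="0 0.0035 -0.0005 -0.02 0;0 0.0035 -0.0005 -0.04 0;0 0.0035 -0.0005 -0.055 0;0 0.0035 -0.0005 -0.056 0;0 0.0035 -0.0005 -0.056 0")

```text
t: 5.97
tool_pos: [0.5697, -0.0427, 0.0691]
tcp_rot: [0.999, 0.05, 0.006, 0.013]
force: [0.0, -0.5, 0.2]
grip_width: 1.003
```

```bash
python3 st.py
```

```text
[ 0.56969928 -0.04272537  0.06906342] yaw tooly -1.4704775780296786 tilt [ 0.01274414 -0.02470348] grip 1.002833828839415 t 5.9667 F [ 0.01955538 -0.51409839  0.22852254]
to orange [-4.19927644e-03 -7.46271698e-05] turn 0.0046812512347820245
```

>>> move_arm(targets="0 -0.002 0 -0.003 0;120 -0.002 0 -0.003 0;255 -0.002 0 -0.003 0;255 -0.002 0 -0.003 0;255 -0.002 0 -0.003 0", squeeze=45)

```text
t: 6.38
tool_pos: [0.5692, -0.042, 0.0687]
tcp_rot: [0.999, 0.05, 0.008, 0.012]
force: [-2.8, 1.9, 21.1]
grip_width: 0.472
```

>>> move_arm(targets="255 0 0 0 0;255 0 0 0 0;255 0 0 0 0;255 0 0 0 0")

```text
t: 6.72
tool_pos: [0.5696, -0.0419, 0.0691]
tcp_rot: [0.999, 0.05, 0.008, 0.012]
force: [-0.1, 0.5, 4.7]
grip_width: 0.464
```

```bash
python3 st.py; python3 - <<'E'
from h import *
snap('wrist','w3.png')
E
```

```text
[ 0.56961232 -0.04194653  0.06911061] yaw tooly -1.470702755633906 tilt [ 0.01734339 -0.02353836] grip 0.4637216250684104 t 6.7167 F [-0.06676389  0.53500942  4.73651648]
to orange [-0.00411232 -0.00085347] turn 0.004906428839009491
```

View pics/w3.png

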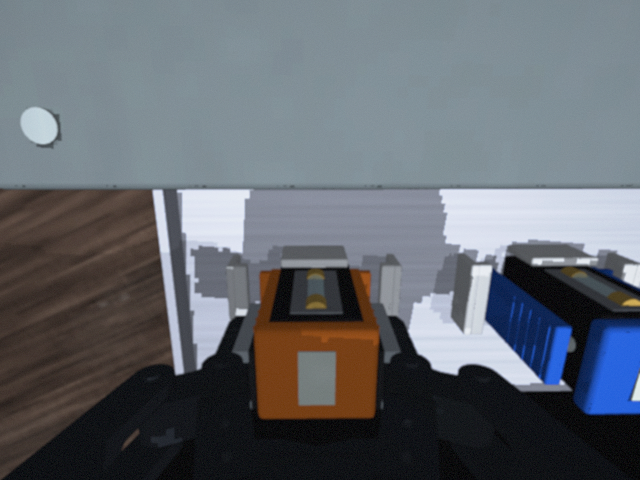

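The pads close on both catches, which are pushed in flush with the cap (columns 258–378), with the hooks' lips clear to both sides. Blue is untouched. Slow first lift.

>>> move_arm(targets="255 0 0 0.005 0;255 0 0 0.012 0;255 0 0 0.02 0;255 0 0 0.03 0;255 0 0 0.04 0")

```text
t: 7.18
tool_pos: [0.5694, -0.042, 0.1099]
tcp_rot: [0.999, 0.05, 0.008, 0.012]
force: [0.5, 0.6, -1.5]
grip_width: 0.468
```

>>> move_arm(targets="255 0 0 0.02 0;255 0 0 0.045 0;255 0 0 0.07 0;255 0 0 0.09 0;255 0 0 0.1 0")

```text
t: 7.6
tool_pos: [0.5708, -0.0422, 0.2138]
tcp_rot: [0.999, 0.05, 0.011, 0.012]
force: [0.5, -0.5, -1.4]
grip_width: 0.467
```

>>> move_arm(targets="255 0 0 0.005 0;255 0 0 0.005 0;255 0 0 0.005 0;255 0 0 0.005 0;255 0 0 0.005 0")

```text
t: 8.02
tool_pos: [0.5699, -0.0422, 0.2173]
tcp_rot: [0.999, 0.05, 0.009, 0.012]
force: [-0.3, 0.8, -1.5]
grip_width: 0.468
```

```bash
python3 st.py; python3 - <<'E'
from h import *
a=snap('wrist','w4.png')[0];b=snap('scene','s4.png')[0]
o=np.hstack([cv2.resize(a,(400,300)),cv2.resize(b[120:300,220:460],(400,300))])
cv2.imwrite('pics/c4.png',o[:,:,::-1])
E
```

```text
[ 0.56986085 -0.04219965  0.21728422] yaw tooly -1.4709957491064838 tilt [ 0.01956983 -0.02381854] grip 0.4680493711440138 t 8.0167 F [-0.30719416  0.76606497 -1.53805452]
to orange [-0.00436085 -0.00060035] turn 0.00519942231158721
```

View pics/c4.png

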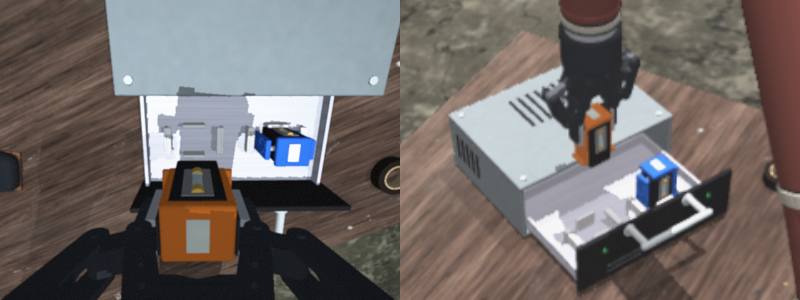

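The orange carrier hangs upright in the fingers about 14.8 cm above its socket. The socket is empty, blue is still seated and the tray is out. The -1.5 N wrist force fits the carrier's weight. Handing in.

```bash
python3 -c "
from station import close_job; print(close_job())"
```

```text
the job is handed in; nothing more can be done
None
```

The orange fuse carrier is out of its socket and was handed in held upright by its pinched catches, about 14.8 cm above the socket. I pulled the tray out by its bar until it stopped moving and the force rose. I then pinched both catches at 45 N and lifted straight up. The job took about 8 s of the 54 s allowed and 9 picture views.

**Last checks:**
- **Hold:** the arm was still, the jaw opening was steady at 0.468, and the wrist force of -1.5 N fits the carrier's weight. Tool tilt was about 0.03 rad.
- **Scene:** the last pictures showed the orange socket empty, the blue carrier seated and the tray out. The tape had not visibly moved, nor had what shows of the sanding block. The tin was out of view, but the arm never went near it.

**Disagreements:**
- **Tray travel:** the tool moved only about 126 mm during the pull, against the 130 mm expected. The tool tilted while gripping, and the top view placed the carriers within about 1 mm of where a full pull would put them.
- **Carrier position:** the near wrist view put the carrier about 5 mm further in x than the other views did. I gripped in between, and it held.
- **Catch travel:** it could not be read directly, so I judged it from the jaw opening and the picture.

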